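Set the stop collar of a syringe pump

TASK

Set the stop collar on the syringe pump so that the pump can never bottom the plunger in its steel syringe: gently slide the pusher block forward by its black grip until you feel the plunger run tight at the end of the bore, then draw the block back about 8 mm so that nothing is under load. Then slide the orange stop collar along its rod until it just touches the block, let go of both, and leave the glassware and timer beside the pump alone.

Things in the scene. Friction and masses are not known exactly. Their poses are not given: they have to be found in the camera images.
- pump: Bench-top syringe pump, fixed, 136 x 324 mm, 145 mm tall: pale casing, dark deck, control panel in front. Origin at the centre of its underside on the table; its y axis runs along the guide rods and syringe in the direction the pusher block pushes (towards the beaker), x away from the panel, z up. The front guide rod is at x = -50 mm, z = 86 mm.
- syringe (a point): Centre of the rear flange (40 mm across) of the opaque steel syringe on the pump, at pump x = +20, y = +28, z = 122 mm. The barrel is 26 mm thick and lies along the pump's y. A holder with a strap over the barrel (top at 143 mm, the highest fixed part) clamps it; the holder's near face is at pump y = +40 mm.
- pusher (a joint): Travel of the pusher block along the pump's y, m: 0 with its centre at pump y = -118 mm, growing as it pushes the clipped-on plunger into the syringe; limits 0, 0.125. It slides by hand against a drag of about 3 N and stays where left. Somewhere from 0.060 to 0.092 (differs, cannot be seen) the piston meets a rubber washer: then about 3 N more per mm; 5 to 8 N is a clear feel, over 16 N ruins it.
- pusher_grip (a point): Black finger grip on top of the pusher block: an upright block 18 mm along the pump's y, 30 mm along x, standing free from 145 to 185 mm above the table. This point is on its centre line at 165 mm. Below it the block's tower is 26 mm (y) by 56 mm (x).
- pusher_face (a point): Point on the pusher block's front face (the side that pushes, 13 mm ahead of the block's centre), on the axis of the front guide rod, 86 mm above the table: where the collar meets the block. At this rod the block's top is only 103 mm high.
- collar (a joint): Travel of the orange stop collar along the front guide rod, m: 0 with its centre at pump y = +22 mm, growing as it moves towards the pusher block (pump -y); limits -0.004, 0.09. A snug collar: it slides against about 1 N and stays where left. It starts near the syringe holder, out of the block's way. Pushed on against the block it shoves the block back, which takes about 3 N more.
- collar_post (a point): Orange knurled finger post standing up from the stop collar, 14 mm thick, from 115 to 158 mm above the table. This point is on its axis, 142 mm above the table. The collar below it is a ring 25 mm across and 12 mm long.
- collar_face (a point): Point on the collar's face towards the pusher block, on the rod's axis, 86 mm above the table, 6 mm from the post's axis.
- beaker: Glass beaker, 55 x 61 x 70 mm, under the syringe's outlet tube at the end of the pump; origin at the centre of its base. Leave it alone.
- bottle: Screw-cap glass bottle with blue cap, 70 mm thick, 138 mm tall, behind the outlet end of the pump; origin at the centre of its base. Leave it alone.
- timer: White digital timer lying flat, 66 x 62 x 18 mm, in front of the pump; origin at the centre of its underside. Leave it alone.

How it is judged:
On the way, in this order (a step that is already met when the one before it is completed fails the run):
1. the plunger has been run into the tight spot: 2.5 N or more on the washer at the end of the bore (contact force between piston_tip and bore_washer above 2.5 N), for 0.1 s.
2. the block has been drawn back so that the piston stands 3 to 11 mm clear of the washer (distance between piston_tip and bore_washer between 0.015 and 0.023 m), for 0.2 s.
3. the collar has been brought up to the block (gap under 2.5 mm) (y of collar_face in the frame of pusher_face below 0.0025 m), for 0.2 s.
At the end, for the whole second after the job is handed in: The piston stands 3 to 11 mm short of the spot where it begins to nip the washer, the collar's face is within 2.5 mm of the pusher block's face, and both are at rest and let go (all of step 2 and y of collar_face in the frame of pusher_face below 0.0025 m and velocity of joint pusher between -0.005 and 0.005 m/s and velocity of joint collar between -0.005 and 0.005 m/s); the robot touches nothing.
It fails at once if the plunger is pressed on the washer with more than 16 N (contact force between piston_tip and bore_washer above 16 N).
It fails at once if the beaker is moved more than 15 mm (distance of beaker from where it was at the start of the episode above 0.015 m).
It fails at once if the bottle is moved more than 15 mm (distance of bottle from where it was at the start of the episode above 0.015 m).
It fails at once if the timer is moved more than 15 mm (distance of timer from where it was at the start of the episode above 0.015 m).
It also fails if it takes over 54 s, if anything falls off the work surface, if the arm or the gripper's body presses on something with over 40 N, if the wrist force passes 120 N, or if a joint passes its speed limit or range.

ROBOT

A 6-joint arm with a two-finger parallel gripper is mounted at the origin on a cart in front of the work surface, level with it; the furniture and walls round the work are solid. World frame = base frame: x ahead of the robot, y to its left, z up, the work surface at z = 0. Lengths are in m, angles in rad, forces in N, time in s.
With the tool pointing down it reaches from about 0.35 to 0.975 m from the base axis. Payload 4.9 kg.
Tool frame: the origin (TCP) lies midway between the tips of the shut fingers; the grasp point (between the pads) lies 19 mm behind it; z points along the fingers, y is the direction in which the jaws open and shut (so a half turn about z gives the same grasp; the last joint's range is limited). The gripper opens to 85 mm and grips with 20 to 120 N. Pads are 22 mm wide; open, the fingers measure 114 mm over their backs; the gripper's body (76 mm by 85 mm) begins 54 mm behind the grasp point. The pads swing forward as they close: fully open they stand 13 mm farther back than shut.
Start: joints at [-1.311, 0.053, 1.613, -0, 1.476, -0.119], TCP at [0.231, -0.581, 0.231] pointing down, gripper open.
Joint ranges: [-3.01, 3.01], [-1.01, 2.22], [0.06, 2.58], [-1.02, 4.17], [0.09, 2.62], [-3.14, 3.14]. Speed limits (rad/s): [2.57, 2.57, 3.14, 3.14, 3.14, 3.14].

INTERFACE

Orientations are given as a rotation vector (axis times angle).
In Python, from station import ctrl gives the robot as it stands.
- The arm moves only by the shell command python3 -m jog 'ROWS' [FORCE]. ROWS is JSON, one flat list of numbers, 7 for each row, row after row: the opening, from 0 (shut) to 1 (fully open), then the shift along the tool's x, y, z in m, then the turn, a rotation vector about the tool's x, y, z in degrees. A call has 1 to 10 rows; each row shifts and turns the commanded pose from where the row before left it, along the tool's axes as they then stand; what a row does not reach is not made up. A row lasts 1/8 s, in which the tool goes at most 62.5 mm and 10.7 degrees, less where a joint would pass 70% of its speed; a pose out of reach is approached as far as the arm can. A call with a gripper value outside its range is refused whole. The fingers move at their own pace and stop on an object; FORCE is the grip in N (left out, the last holds). Time passes only in rows, so rows that do not move let the fingers close. It gives the time, the measured TCP pose, the force and the opening at its end, in the units of the state.
- ctrl.get_obs(): the state, without advancing time (a new reading comes with each control period).
- ctrl.get_image(name): name is "scene" or "side" or "wrist"; returns a dict with "image" (420x560x3 uint8, blue, green, red), "camera_matrix" (3x3 intrinsics, pixels), "dist_coeffs" ([k1, k2, p1, p2, k3] as OpenCV has them; the pictures are not rectified), "rvec" (rotation vector, rad) and "tvec" (3), from world to camera coordinates, as OpenCV has them; the wrist camera has in their place "mount" (4x4, takes a point from camera to tool coordinates, whose origin is the TCP and whose axes are the flange's). Camera axes: x right, y down, z forward; pixel columns grow to the right and rows downward; lengths in m; the calibration is good to about 2 mm. A picture is of the moment at which its call begins: read the wrist's pose just before it. There is no depth.
- ctrl.finish_job(): hands the job in, once; it reports no verdict.
Trained networks look in a picture, given as the dict that the camera call returned (one of the last four; its "shot" number tells which), for a name from the list of things; names that differ only in an ending like _2 or _b are one class to them, and where a whole thing is asked for, a point or a joint stands for the part that bears it (a point fixed in the world has none). Each returns a list of dicts, best first, with "p" (0 to 1); they miss things now and then, are a little off and sometimes report something else, mostly with a low value. They report only what shows in the picture. A call takes as long as a camera call.
- ctrl.boxes_of(target, picture): "box" ([centre column, centre row, width, height] in pixels, round what is visible of it).
The state is a dict: "t": time; "q": joint angles; "dq": joint speeds; "effort": joint torques, N m; "tool_pos": TCP position; "tool_rot": TCP orientation; "contact_force": force on the tool from outside, world axes, zero at the start; "wrist_torque": the same for the moment, N m; "opening": finger opening in m.
Only numpy, scipy, OpenCV 4.12 (cv2) and the standard library are available. Lean on these libraries where they do the work, as an engineer would, in place of code of your own. Each camera call takes 0.05 s, during which the arm holds its last target. There are 200 camera calls.

## Working session

There is one attempt and no reset: what is moved stays moved. The work goes in short steps, Python scripts to look and compute and a shell command to move; the robot and the scene stay as the last step left them, time stands still between calls to the robot, and variables do not carry over. Pictures are saved under pics/ and viewed, about 8 in all and at most 12, crops included, and the job is handed in when it is done.

```bash
mkdir -p pics; ls; python3 - <<'E'
from station import ctrl
import cv2,numpy as np
o=ctrl.get_obs(); print({k:np.round(v,3).tolist() for k,v in o.items()})
ims=[]
for c in ("scene","side"):
    p=ctrl.get_image(c); cv2.imwrite(f"pics/{c}0.png",p["image"])
    print(c,np.round(p["rvec"],3).tolist(),np.round(p["tvec"],3).tolist(),p["camera_matrix"].tolist() if hasattr(p["camera_matrix"],'tolist') else p["camera_matrix"],p["dist_coeffs"])
    for n in ("pump","syringe","pusher_grip","pusher_face","collar_post","collar_face","beaker","bottle","timer"):
        try: print(n,[(round(b["p"],2),np.round(b["box"]).tolist()) for b in ctrl.boxes_of(n,p)[:2]])
        except Exception as e: print(n,e)
E
```

```text
pics
{'t': 0.0, 'q': [-1.311, 0.053, 1.614, -0.0, 1.476, -0.119], 'dq': [-0.001, 0.003, 0.001, -0.001, -0.002, 0.0], 'effort': [0.001, -39.368, -37.018, -0.0, 0.007, 0.0], 'tool_pos': [0.231, -0.58, 0.23], 'tool_rot': [-3.083, -0.591, 0.0], 'contact_force': [0.218, 0.69, -0.579], 'wrist_torque': [0.042, -0.035, 0.044], 'opening': 0.086}
scene [1.053, -2.449, 0.968] [0.474, 0.318, 0.704] [[398.11000173471257, 0.0, 287.6378954159197], [0.0, 398.11000173471257, 203.89350285787606], [0.0, 0.0, 1.0]] [-0.03966272  0.          0.          0.          0.        ]
pump [(0.85, [289.0, 205.0, 153.0, 124.0]), (0.66, [308.0, 174.0, 70.0, 63.0])]
syringe [(0.57, [282.0, 204.0, 163.0, 122.0]), (0.45, [281.0, 281.0, 36.0, 31.0])]
pusher_grip [(0.73, [310.0, 176.0, 66.0, 66.0])]
pusher_face [(0.6, [287.0, 208.0, 150.0, 123.0]), (0.57, [312.0, 173.0, 70.0, 65.0])]
collar_post [(0.67, [295.0, 206.0, 12.0, 34.0]), (0.46, [289.0, 204.0, 153.0, 124.0])]
collar_face [(0.48, [297.0, 205.0, 9.0, 32.0])]
beaker [(0.75, [205.0, 245.0, 28.0, 41.0])]
bottle [(0.97, [195.0, 202.0, 41.0, 61.0]), (0.25, [296.0, 206.0, 14.0, 30.0])]
timer [(0.69, [281.0, 282.0, 38.0, 28.0]), (0.39, [310.0, 175.0, 68.0, 64.0])]
side [0.481, -2.615, 1.315] [0.596, 0.164, 1.039] [[468.221747036518, 0.0, 286.4608196691369], [0.0, 468.221747036518, 206.39611122602793], [0.0, 0.0, 1.0]] [0.02023022 0.         0.         0.         0.        ]
pump [(0.77, [286.0, 224.0, 120.0, 134.0])]
syringe [(0.69, [285.0, 222.0, 120.0, 134.0])]
pusher_grip [(0.6, [309.0, 184.0, 60.0, 54.0])]
pusher_face [(0.74, [309.0, 181.0, 56.0, 54.0]), (0.36, [233.0, 278.0, 31.0, 35.0])]
collar_post [(0.54, [305.0, 215.0, 9.0, 34.0])]
collar_face [(0.61, [306.0, 212.0, 15.0, 31.0])]
beaker [(0.61, [233.0, 280.0, 33.0, 35.0])]
bottle [(0.63, [198.0, 246.0, 35.0, 59.0])]
timer [(0.74, [313.0, 289.0, 37.0, 30.0])]
```

View pics/scene0.png

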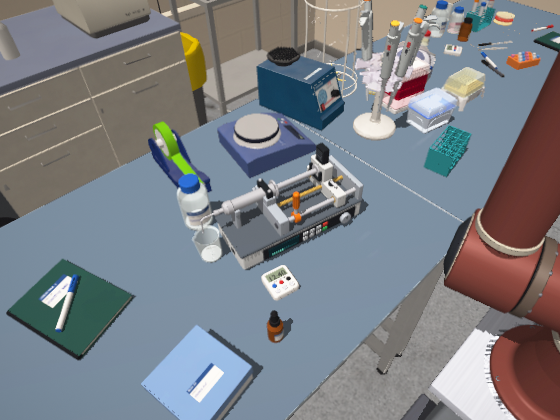

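View pics/side0.png

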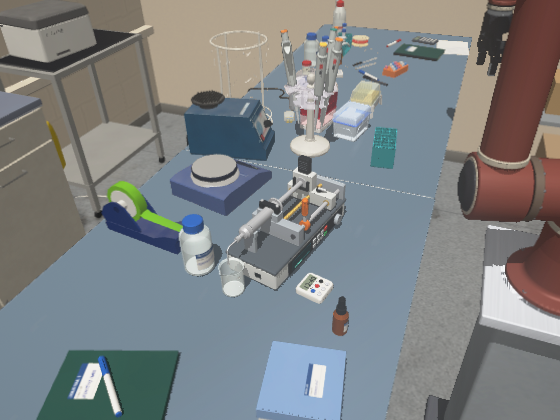

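The scene view shows the pump around (295,205), the grip at about (322,153), the collar post at about (296,201) and the timer at (281,282). In the side view the grip is at about (305,163) and the post at about (305,207). I'll zoom in on both.

```bash
python3 - <<'E'
import cv2,numpy as np
a=cv2.imread("pics/scene0.png")[135:275,210:375]; b=cv2.imread("pics/side0.png")[145:285,220:360]
def z(im,x0,y0):
    o=cv2.resize(im,None,fx=4,fy=4,interpolation=cv2.INTER_CUBIC)[:, :]
    return o
def save(n,im,x0,y0,f):
    o=cv2.resize(im,None,fx=f,fy=f,interpolation=cv2.INTER_CUBIC)
    for x in range(x0-x0%20+20,x0+im.shape[1],20):
        cv2.line(o,((x-x0)*f,0),((x-x0)*f,6),(0,0,255),1); cv2.putText(o,str(x),((x-x0)*f-10,18),0,.4,(0,0,255),1)
    for y in range(y0-y0%20+20,y0+im.shape[0],20):
        cv2.line(o,(0,(y-y0)*f),(6,(y-y0)*f),(0,0,255),1); cv2.putText(o,str(y),(8,(y-y0)*f+4),0,.4,(0,0,255),1)
    cv2.imwrite(n,o)
save("pics/a.png",a,210,135,4); save("pics/b.png",b,220,145,4)
E
```

```text
(no output)
```

View pics/a.png

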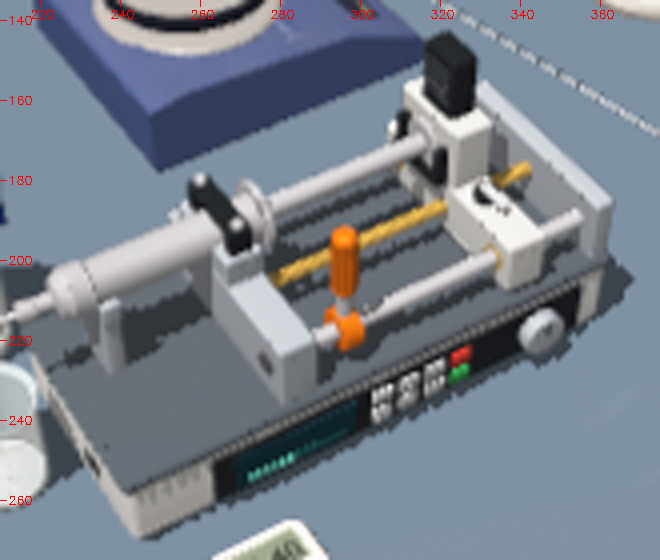

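View pics/b.png

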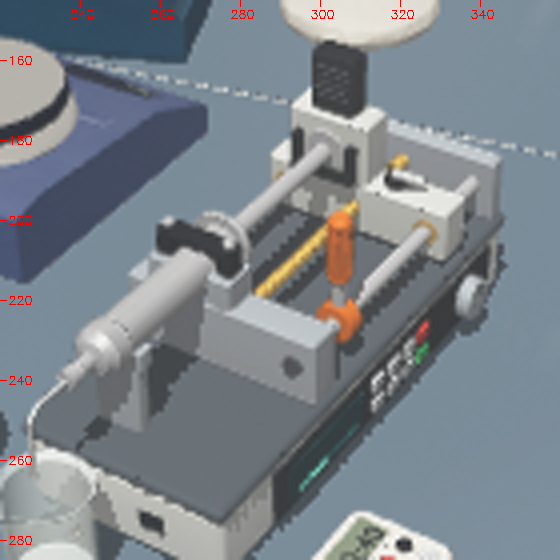

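```bash
cat > h.py <<'E'
import cv2,numpy as np
from station import ctrl
from scipy.optimize import least_squares
def proj(p,X): return cv2.projectPoints(np.array(X,float).reshape(-1,1,3),np.array(p["rvec"],float),np.array(p["tvec"],float),np.array(p["camera_matrix"]),np.array(p["dist_coeffs"]))[0].reshape(-1,2)
def world(v,P):
    c,s=np.cos(v[2]),np.sin(v[2]); P=np.array(P,float)
    return np.c_[v[0]+c*P[:,0]-s*P[:,1],v[1]+s*P[:,0]+c*P[:,1],P[:,2]]
def pts(v):
    return [(-.068,.162,0),(-.050,.022-v[4],.1365),(0.02,-.118+v[3],.165),(-.068,-.162,0)]
E
python3 - <<'E'
from h import *
A=ctrl.get_image("scene");B=ctrl.get_image("side")
gx=.02
ua=np.array([(243.8,269.2),(296.2,200.7),(322.4,153.5),(355.8,215.5)])
ub=np.array([(276.,287.),(305,207.5),(304.8,164.2),(344,215)])
wa=np.array([1,2,2,.5]);wb=np.array([.3,2,2,.3])
for gx in (0.,.02):
  def f(v):
    P=pts(v);P[2]=(gx,)+P[2][1:]
    W=world(v,P)
    return np.r_[((proj(A,W)-ua)*wa[:,None]).ravel(),((proj(B,W)-ub)*wb[:,None]).ravel(),v[3]*200,v[4]*200]
  best=min((least_squares(f,[.5,-.3,y,0,0]) for y in np.arange(-3,3,.7)),key=lambda r:r.cost)
  print(gx,best.cost,best.x.round(4),np.degrees(best.x[2]));print(f(best.x).round(1)); v=best.x
  P=pts(v);P[2]=(gx,)+P[2][1:];print(world(v,P).round(4))
E
```

```text
0.0 73.90561667297412 [6.0210e-01 8.5400e-02 6.1699e+00 1.6800e-02 5.6000e-03] 353.50833641929006
[ 2.6  6.6 -3.3 -4.7  0.6  0.9 -0.2 -3.   1.6  2.4 -2.  -2.4  4.1  2.2
 -1.5 -0.4  3.4  1.1]
[[ 0.5528  0.2541  0.    ]
 [ 0.5543  0.1074  0.1365]
 [ 0.5906 -0.0151  0.165 ]
 [ 0.5162 -0.0678  0.    ]]
0.02 28.79839875849291 [5.956e-01 8.130e-02 6.069e+00 2.090e-02 4.500e-03] 347.7286073009988
[-0.5  3.6 -2.  -2.  -0.3 -1.7  2.4 -0.2  0.2  2.   0.7 -0.9  1.7  0.5
  0.7  0.5  4.2  0.9]
[[ 0.5636  0.2541  0.    ]
 [ 0.5505  0.109   0.1365]
 [ 0.5945 -0.0178  0.165 ]
 [ 0.4948 -0.0625  0.    ]]
```

```bash
cat >> h.py <<'E'
def ground(p,uv,z=0.):
    n=cv2.undistortPoints(np.array([[uv]],float),np.array(p["camera_matrix"]),np.array(p["dist_coeffs"]))[0,0]
    R=cv2.Rodrigues(np.array(p["rvec"],float))[0]; t=np.array(p["tvec"],float).ravel()
    d=R.T@np.r_[n,1];c=-R.T@t; return c+d*(z-c[2])/d[2]
def R(o): return cv2.Rodrigues(np.array(o["tool_rot"],float))[0]
E
python3 - <<'E'
from h import *
A=ctrl.get_image("scene")
for n,u in dict(stand=(375,125),rack=(448,155),pipbox=(432,112),balance=(310,155),weigh=(310,120),timer=(281,285),tipend=(240,465-200)).items(): print(n,ground(A,u).round(3))
o=ctrl.get_obs();print(R(o).round(3), -R(A and {'tool_rot':A['rvec']}).T@np.array(A['tvec']).ravel())
E
```

```text
stand [ 0.707 -0.389  0.   ]
rack [ 0.469 -0.425  0.   ]
pipbox [ 0.623 -0.581  0.   ]
balance [ 0.745 -0.138  0.   ]
weigh [ 0.867 -0.262  0.   ]
timer [0.484 0.215 0.   ]
tipend [0.585 0.247 0.   ]
[[ 0.929  0.37   0.   ]
 [ 0.37  -0.929 -0.   ]
 [-0.     0.    -1.   ]] [0.13369486 0.51207486 0.73603917]
```

```bash
python3 -m jog '[1,0.03,-0.03,-0.03,0,0,0, 1,0.044,-0.04,-0.02,0,0,0, 1,0.044,-0.04,-0.02,0,0,0, 1,0.046,-0.04,0,0,0,0, 1,0.046,-0.04,0,0,0,0, 1,0.046,-0.04,0,0,0,0, 1,0.046,-0.04,0,0,0,0, 1,0.046,-0.04,0,0,0,0, 1,0.046,-0.04,0,0,0,0, 1,0.046,-0.04,0,0,0,0]'; python3 -m jog '[1,0.044,-0.04,0,0,0,10, 1,0,0,0,0,0,10, 1,0,0,0,0,0,10, 1,0,0,0,0,0,4, 1,0,0,0,0,0,0]'
python3 - <<'E'
from h import *
o=ctrl.get_obs();p=ctrl.get_image("wrist");cv2.imwrite("pics/w1.png",p["image"])
print(o["t"],o["tool_pos"],R(o).round(3).tolist());print(np.round(p["mount"],4).tolist(),np.array(p["camera_matrix"]).tolist(),p["dist_coeffs"])
for n in ("pusher_grip","collar_post","timer"): print(n,[(round(b["p"],2),np.round(b["box"]).tolist()) for b in ctrl.boxes_of(n,p)[:2]])
E
```

```text
t: 2.4
tool_pos: [0.4962, -0.0541, 0.3015]
tool_rot: [3.085, 0.591, 0.002]
contact_force: [0.8, -1.7, -0.4]
opening: 0.0858
t: 3.02
tool_pos: [0.5205, -0.0052, 0.3012]
tool_rot: [3.125, -0.322, 0.0]
contact_force: [0.0, -0.2, 0.7]
opening: 0.0855
3.025 [ 0.52047447 -0.00519341  0.30124148] [[0.979, -0.204, 0.0], [-0.204, -0.979, -0.0], [0.0, 0.0, -1.0]]
[[0.0017, -0.9506, -0.3104, 0.0791], [1.0, 0.0014, 0.0012, -0.001], [-0.0007, -0.3104, 0.9506, -0.1427], [0.0, 0.0, 0.0, 1.0]] [[289.2556755347157, 0.0, 279.8155709321412], [0.0, 289.2556755347157, 207.42960068216289], [0.0, 0.0, 1.0]] [0.00144028 0.         0.         0.         0.        ]
pusher_grip [(0.96, [223.0, 130.0, 135.0, 111.0]), (0.17, [38.0, 115.0, 55.0, 44.0])]
collar_post [(0.76, [176.0, 179.0, 34.0, 27.0]), (0.44, [224.0, 130.0, 129.0, 118.0])]
timer [(0.63, [149.0, 211.0, 45.0, 43.0])]
```

View pics/w1.png

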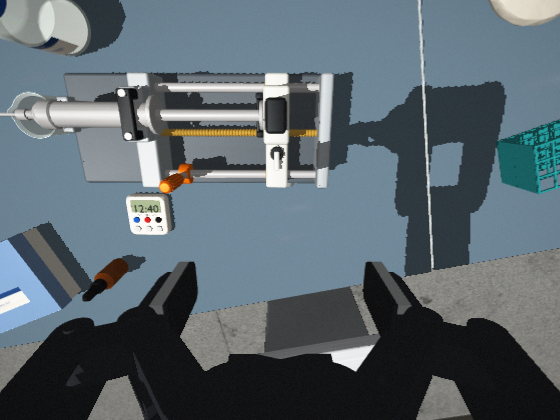

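```bash
cat >> h.py <<'E'
def wproj(p,o,X):
    M=np.array(p["mount"]); Rt=R(o)
    Rc=Rt@M[:3,:3]; c=np.array(o["tool_pos"])+Rt@M[:3,3]
    return proj(dict(rvec=cv2.Rodrigues(Rc.T)[0],tvec=-Rc.T@c,camera_matrix=p["camera_matrix"],dist_coeffs=p["dist_coeffs"]),X)
E
python3 - <<'E'
from h import *
A=ctrl.get_image("scene");B=ctrl.get_image("side");o=ctrl.get_obs();C=ctrl.get_image("wrist")
ua=np.array([(243.8,269.2),(296.2,200.7),(322.4,153.5)]);ub=np.array([(276.,287.),(305,207.5),(304.8,164.2)])
wa=np.array([.5,1,1]);wb=np.array([.2,1,1])
def f(v):
    P=[(-.068,.162,0),(-.050,.022-v[4],.1365),(0.02,-.118+v[3],.165)]
    W=world(v,P)
    Q=world(v,[(.02,-.118+v[3],.185),(-.05,.022-v[4],.158),(-.05,-.03,.086),(-.05,-.14,.086),(.02,.028,.122),(.02,-.09,.122),(.02,.11,.122)])
    u=wproj(C,o,Q)
    ru=u[:2]-[(275,115),(166.5,187)]
    l=lambda a,x: np.interp(x,[200,315],[174,177])
    r2=[u[2,1]-np.interp(u[2,0],[200,315],[174,177]),u[3,1]-np.interp(u[3,0],[200,315],[174,177]),u[5,1]-115.3,u[6,1]-113]
    return np.r_[ru.ravel(),r2,((proj(A,W)-ua)*wa[:,None]).ravel(),((proj(B,W)-ub)*wb[:,None]).ravel(),v[4]*400]
b=least_squares(f,[.59,.08,-.21,0,0]);v=b.x
print(b.cost,v.round(4),np.degrees(v[2]));print(f(v).round(1))
print("grip",world(v,[(.02,-.118+v[3],.165)]).round(4),"post",world(v,[(-.05,.022-v[4],.142)]).round(4))
print("chk base corners wrist",wproj(C,o,world(v,[(-.068,.162,.06),(.068,.162,.06),(.02,.028,.122),(.02,.04,.143)])).round(0))
E
```

```text
9.414399744551325 [ 5.955e-01  7.470e-02 -2.203e-01  2.930e-02  3.000e-04] -12.621621369839186
[ 0.2  2.  -0.4 -0.  -1.1 -2.   0.9 -0.   0.8  0.8 -0.6 -1.8 -1.  -0.8
  0.3  0.9  0.3 -1.1  0.2  0.5  0.1]
grip [[ 0.5957 -0.0163  0.165 ]] post [[0.5515 0.1068 0.142 ]]
chk base corners wrist [[ 91. 181.]
 [ 69.  70.]
 [166. 114.]
 [146. 114.]]
```

```bash
python3 -m jog '[1,0.038,-0.002,0.02,0,0,0.8, 1,0.038,-0.0025,0.02,0,0,0, 1,0,0,0.03,0,0,0, 0.8,0,0,0.03,0,0,0, 0.7,0,0,0.03,0,0,0, 0.7,0,0,0.018,0,0,0, 0.7,0,0,0,0,0,0]' 20
python3 - <<'E'
from h import *
o=ctrl.get_obs();p=ctrl.get_image("wrist");s=ctrl.get_image("scene")
print(o["t"],o["tool_pos"],o["contact_force"].round(2) if hasattr(o["contact_force"],'round') else o["contact_force"])
cv2.imwrite("pics/w2.png",np.hstack([cv2.resize(s["image"][120:260,220:360],(420,420)),cv2.resize(p["image"],(380,285))[:, :] if 0 else cv2.copyMakeBorder(cv2.resize(p["image"],(380,285)),0,135,0,0,0)]))
E
```

```text
t: 4.25
tool_pos: [0.5947, -0.0168, 0.1516]
tool_rot: [-3.122, 0.345, 0.005]
contact_force: [-0.1, -1.2, 0.1]
opening: 0.0597
4.25 [ 0.5947141  -0.01683801  0.15155136] [-0.14 -1.23  0.13]
```

View pics/w2.png

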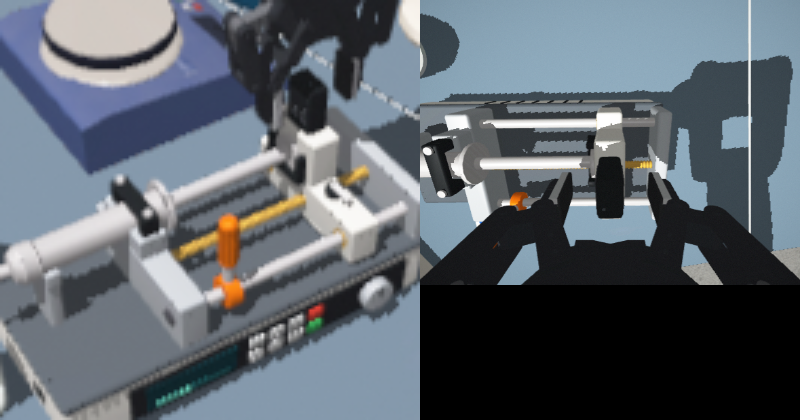

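The grip sits midway between the open fingers, so I'll close.

```bash
python3 -m jog '[0.1,0,0,0,0,0,0, 0.1,0,0,0,0,0,0, 0.1,0,0,0,0,0,0, 0.1,0,0,0,0,0,0, 0.1,0,0,0,0,0,0, 0.1,0,0,0,0,0,0]' 25; python3 -m jog '[0.1,0,-0.003,0,0,0,0, 0.1,0,-0.003,0,0,0,0, 0.1,0,-0.003,0,0,0,0, 0.1,0,-0.003,0,0,0,0]'
```

```text
t: 5.1
tool_pos: [0.5963, -0.017, 0.1544]
tool_rot: [3.123, -0.345, 0.003]
contact_force: [-0.8, 0.4, 5.9]
opening: 0.0179
t: 5.6
tool_pos: [0.5986, -0.0061, 0.1544]
tool_rot: [3.121, -0.345, 0.001]
contact_force: [-2.5, -2.9, 6.7]
opening: 0.0175
```

```bash
python3 -m jog '[0.35,0,0,0,0,0,0, 0.35,0,0,-0.006,0,0,0, 0.35,0,0,0,0,0,0]'; python3 -m jog '[0.1,0,0,0,0,0,0, 0.1,0,0,0,0,0,0, 0.1,0,0,0,0,0,0, 0.1,0,0,0,0,0,0]' 25;  python3 -m jog '[0.1,0,-0.004,0,0,0,0, 0.1,0,-0.004,0,0,0,0]'; python3 -m jog '[0.1,0,-0.004,0,0,0,0, 0.1,0,-0.004,0,0,0,0]'
```

```text
t: 5.98
tool_pos: [0.5985, -0.0053, 0.1595]
tool_rot: [-3.122, 0.346, -0.001]
contact_force: [-0.4, -0.5, 0.7]
opening: 0.0301
t: 6.48
tool_pos: [0.5983, -0.0054, 0.1593]
tool_rot: [3.122, -0.345, 0.0]
contact_force: [-1.3, -0.9, 2.8]
opening: 0.0177
t: 6.72
tool_pos: [0.6, 0.0024, 0.1593]
tool_rot: [3.122, -0.345, -0.001]
contact_force: [-2.5, -3.4, 2.0]
opening: 0.0178
t: 6.98
tool_pos: [0.6017, 0.0106, 0.1593]
tool_rot: [3.122, -0.345, -0.001]
contact_force: [-3.2, -3.6, 3.3]
opening: 0.0175
```

```bash
for i in 1; do python3 -m jog '[0.1,0,-0.001,0,0,0,0, 0.1,0,-0.001,0,0,0,0, 0.1,0,-0.001,0,0,0,0]'; done; python3 -m jog '[0.1,0,-0.001,0,0,0,0, 0.1,0,-0.001,0,0,0,0]'
```

```text
t: 7.35
tool_pos: [0.6023, 0.0134, 0.1593]
tool_rot: [-3.123, 0.345, 0.001]
contact_force: [-3.6, -2.4, 5.0]
opening: 0.017
t: 7.6
tool_pos: [0.6027, 0.0153, 0.1593]
tool_rot: [-3.123, 0.345, 0.001]
contact_force: [-3.8, -2.8, 5.5]
opening: 0.0174
```

```bash
python3 -m jog '[0.1,0,-0.001,0,0,0,0, 0.1,0,-0.001,0,0,0,0]' ; python3 -m jog '[0.1,0,-0.001,0,0,0,0, 0.1,0,-0.001,0,0,0,0]'
```

```text
t: 7.85
tool_pos: [0.6032, 0.0173, 0.1592]
tool_rot: [-3.123, 0.345, 0.001]
contact_force: [-4.7, -2.0, 5.1]
opening: 0.0177
t: 8.1
tool_pos: [0.6036, 0.0192, 0.1593]
tool_rot: [-3.123, 0.345, 0.001]
contact_force: [-4.5, -2.6, 5.0]
opening: 0.0175
```

```bash
python3 -m jog '[0.1,0,-0.001,0,0,0,0, 0.1,0,-0.001,0,0,0,0]'
```

```text
t: 8.35
tool_pos: [0.604, 0.0212, 0.1593]
tool_rot: [-3.123, 0.345, 0.001]
contact_force: [-5.5, -2.0, 4.7]
opening: 0.018
```

```bash
python3 -m jog '[0.1,0,-0.001,0,0,0,0, 0.1,0,-0.001,0,0,0,0]'
```

```text
t: 8.6
tool_pos: [0.6044, 0.0232, 0.1593]
tool_rot: [-3.122, 0.345, 0.001]
contact_force: [-5.7, -1.4, 5.0]
opening: 0.0175
```

```bash
python3 -m jog '[0.1,-0.0005,-0.001,0,0,0,0, 0.1,-0.0005,-0.001,0,0,0,0]'
```

```text
t: 8.85
tool_pos: [0.6048, 0.0251, 0.1593]
tool_rot: [3.122, -0.345, 0.003]
contact_force: [0.4, -3.3, 3.6]
opening: 0.0176
```

```bash
python3 -m jog '[0.1,0,-0.001,0,0,0,0, 0.1,0,-0.001,0,0,0,0]'
```

```text
t: 9.1
tool_pos: [0.6052, 0.027, 0.1593]
tool_rot: [3.122, -0.345, 0.003]
contact_force: [0.9, -3.5, 2.2]
opening: 0.0177
```

```bash
python3 -m jog '[0.1,0,-0.001,0,0,0,0, 0.1,0,-0.001,0,0,0,0]'
```

```text
t: 9.35
tool_pos: [0.6055, 0.029, 0.1593]
tool_rot: [3.122, -0.345, 0.002]
contact_force: [2.9, -4.8, 0.6]
opening: 0.0174
```

```bash
python3 -m jog '[0.1,0.0002,-0.001,0,0,0,0]'
```

```text
t: 9.48
tool_pos: [0.6057, 0.0296, 0.1593]
tool_rot: [3.121, -0.345, 0.001]
contact_force: [0.8, -5.2, 2.2]
opening: 0.0179
```

```bash
python3 -m jog '[0.1,0.0,-0.001,0,0,0,0]'
```

```text
t: 9.6
tool_pos: [0.6058, 0.0301, 0.1593]
tool_rot: [3.121, -0.345, 0.001]
contact_force: [1.3, -7.3, 2.5]
opening: 0.0175
```

```bash
python3 -m jog '[0.1,0,-0.001,0,0,0,0]'
```

```text
t: 9.72
tool_pos: [0.6059, 0.0307, 0.1593]
tool_rot: [3.12, -0.345, 0.0]
contact_force: [-0.7, -9.7, 2.7]
opening: 0.0174
```

```bash
python3 -m jog '[0.1,0,0,0,0,0,0, 0.1,0,0,0,0,0,0]'
```

```text
t: 9.98
tool_pos: [0.6059, 0.0307, 0.1593]
tool_rot: [3.12, -0.346, 0.001]
contact_force: [1.2, -7.6, 2.0]
opening: 0.0178
```

```bash
python3 -m jog '[0.1,0,-0.0007,0,0,0,0, 0.1,0,0,0,0,0,0]'
```

```text
t: 10.22
tool_pos: [0.606, 0.031, 0.1593]
tool_rot: [3.119, -0.346, 0.0]
contact_force: [0.6, -8.9, 2.9]
opening: 0.0173
```

```bash
python3 -m jog '[0.1,0,0.002,0,0,0,0, 0.1,0,0.002,0,0,0,0, 0.1,0,0.002,0,0,0,0, 0.1,0,0.002,0,0,0,0, 0.1,0,0.001,0,0,0,0, 0.1,0,0,0,0,0,0, 0.1,0,0,0,0,0,0]'
```

```text
t: 11.1
tool_pos: [0.6047, 0.0251, 0.1593]
tool_rot: [-3.12, 0.344, -0.003]
contact_force: [5.9, 1.4, 0.3]
opening: 0.0175
```

```bash
python3 -m jog '[0.1,0.0003,0.001,0,0,0,0, 0.1,0.0002,0.001,0,0,0,0, 0.1,0,0.001,0,0,0,0, 0.1,0,0,0,0,0,0]'
```

```text
t: 11.6
tool_pos: [0.6039, 0.0212, 0.1593]
tool_rot: [-3.122, 0.345, -0.0]
contact_force: [3.2, 2.2, 1.2]
opening: 0.0177
```

```bash
python3 -m jog '[0.1,0,-0.001,0,0,0,0, 0.1,0,-0.001,0,0,0,0, 0.1,0,-0.0005,0,0,0,0, 0.1,0,0,0,0,0,0]';python3 -m jog '[0.25,0,0,0,0,0,0, 0.3,0,0,0,0,0,0, 0.4,0,0,0,0,0,0, 0.4,0,0,-0.02,0,0,0, 0.4,0,0,-0.04,0,0,0, 0.4,0,0,-0.03,0,0,0, 0.4,0,0,-0.01,0,0,0, 0.4,0,0,0,0,0,0]'
python3 - <<'E'
from h import *
s=ctrl.get_image("wrist");o=ctrl.get_obs();print(o["tool_pos"],R(o).round(3).tolist());cv2.imwrite("pics/w3.png",s["image"])
E
```

```text
t: 12.1
tool_pos: [0.6043, 0.0229, 0.1593]
tool_rot: [3.122, -0.345, -0.001]
contact_force: [-0.2, -2.9, 3.7]
opening: 0.0174
t: 13.1
tool_pos: [0.6047, 0.0233, 0.2603]
tool_rot: [-3.122, 0.345, -0.003]
contact_force: [-0.7, -0.7, -0.7]
opening: 0.0346
[0.60411393 0.0233728  0.25865699] [[0.976, -0.218, -0.001], [-0.218, -0.976, 0.0], [-0.001, 0.0, -1.0]]
```

View pics/w3.png

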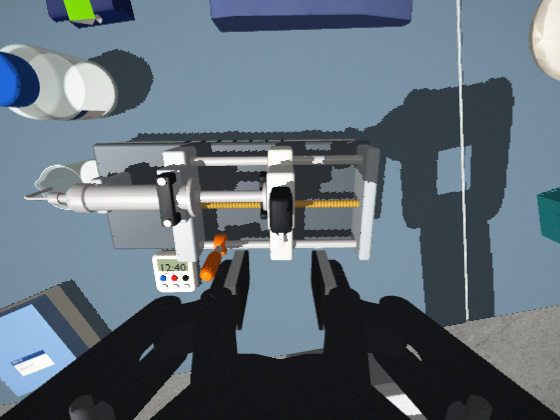

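```bash
python3 - <<'E'
from h import *
o=ctrl.get_obs();p=ctrl.get_image("wrist")
print(o["tool_pos"])
M=np.array(p["mount"]);Rt=R(o);Rc=Rt@M[:3,:3];c=np.array(o["tool_pos"])+Rt@M[:3,3]
q=dict(rvec=cv2.Rodrigues(Rc.T)[0],tvec=-Rc.T@c,camera_matrix=p["camera_matrix"],dist_coeffs=p["dist_coeffs"])
for n,uv,z in (("post",(207.5,272),.158),("post_mid",(212,261.5),.1365),("grip",(282,213),.165),("rodL",(205,243),.086),("rodR",(355,243),.086)):
    w=ground(q,uv,z);print(n,w.round(4),(Rt.T@(w-np.array(o["tool_pos"]))).round(4))
g=p["image"];hsv=cv2.cvtColor(g,cv2.COLOR_BGR2HSV);m=cv2.inRange(hsv,(5,170,120),(16,255,255));n,l,st,ce=cv2.connectedComponentsWithStats(m);print([(s.tolist(),k.round(1).tolist()) for s,k in zip(st,ce) if s[4]>60][1:])
E
```

```text
[0.60411393 0.0233728  0.25865699]
post [0.5555 0.1055 0.158 ] [-0.0653 -0.0696  0.1007]
post_mid [0.5551 0.1062 0.1365] [-0.0658 -0.0701  0.1222]
grip [0.6007 0.0229 0.165 ] [-0.0031  0.0012  0.0937]
rodL [0.5566 0.1261 0.086 ] [-0.0687 -0.0899  0.1727]
rodR [ 0.5177 -0.0488  0.086 ] [-0.0685  0.0894  0.1727]
[([213, 234, 13, 21, 148], [219.6, 241.4]), ([199, 262, 16, 19, 122], [207.0, 271.6])]
```

```bash
python3 -m jog '[0.4,-0.034,-0.035,0,0,0,0, 0.4,-0.034,-0.035,0,0,0,0, 0.4,0,0,0.04,0,0,0, 0.4,0,0,0.03,0,0,0, 0.4,0,0,0,0,0,0]'
python3 - <<'E'
from h import *
s=ctrl.get_image("scene");w=ctrl.get_image("wrist")
cv2.imwrite("pics/w4.png",np.hstack([cv2.resize(s["image"][130:260,220:350],(400,400),interpolation=2),cv2.resize(w["image"],(400,300)) if 0 else cv2.resize(w["image"][100:380,130:410],(400,400))]))
E
```

```text
t: 13.82
tool_pos: [0.5503, 0.1064, 0.1842]
tool_rot: [3.121, -0.345, -0.014]
contact_force: [0.5, 0.2, -0.4]
opening: 0.0342
```

View pics/w4.png

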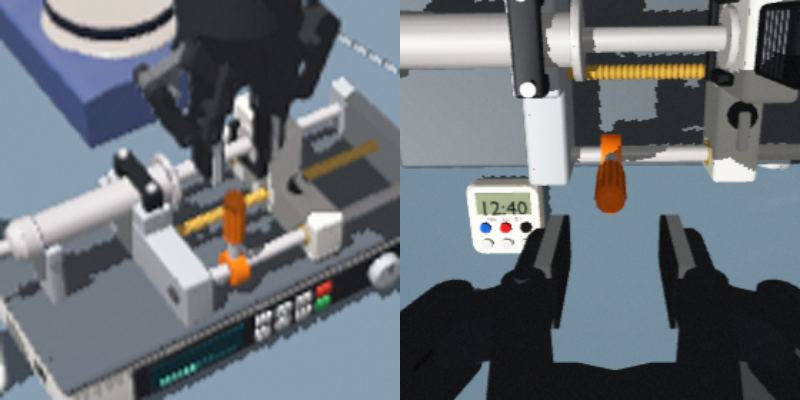

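```bash
python3 -m jog '[0.4,0,0,0.02,0,0,0, 0.4,0,0,0.02,0,0,0, 0.4,0,0,0.018,0,0,0, 0.4,0,0,0,0,0,0]'; python3 -m jog '[0.08,0,0,0,0,0,0, 0.08,0,0,0,0,0,0, 0.08,0,0,0,0,0,0, 0.08,0,0,0,0,0,0, 0.08,0,0,0,0,0,0]' 20
python3 - <<'E'
from h import *
s=ctrl.get_image("side");w=ctrl.get_image("scene")
cv2.imwrite("pics/w5.png",np.hstack([cv2.resize(s["image"][150:260,240:350],(400,400),interpolation=2),cv2.resize(w["image"][130:260,220:350],(400,400),interpolation=2)]))
E
```

```text
t: 14.42
tool_pos: [0.5516, 0.1063, 0.1282]
tool_rot: [3.122, -0.345, -0.008]
contact_force: [-1.3, -0.2, -0.1]
opening: 0.0342
t: 15.05
tool_pos: [0.5537, 0.1066, 0.1317]
tool_rot: [-3.122, 0.345, -0.002]
contact_force: [1.1, 2.0, 0.3]
opening: 0.0131
```

View pics/w5.png

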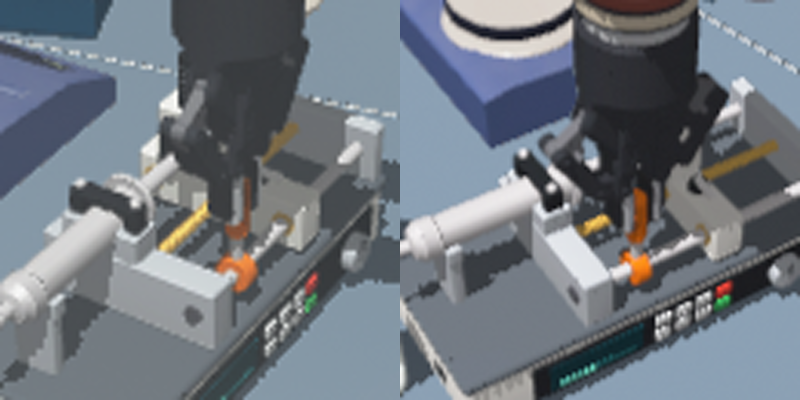

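```bash
python3 -m jog '[0.08,0,0.003,0,0,0,0, 0.08,0,0.005,0,0,0,0, 0.08,0,0.005,0,0,0,0, 0.08,0,0.005,0,0,0,0, 0.08,0,0.005,0,0,0,0, 0.08,0,0.005,0,0,0,0, 0.08,0,0.005,0,0,0,0, 0.08,0,0.005,0,0,0,0, 0.08,0,0.004,0,0,0,0, 0.08,0,0.003,0,0,0,0]';python3 -m jog '[0.08,0,0,0,0,0,0]'
```

```text
t: 16.4
tool_pos: [0.544, 0.0622, 0.1316]
tool_rot: [3.123, -0.345, 0.003]
contact_force: [4.8, 0.9, 1.6]
opening: 0.0135
t: 16.52
tool_pos: [0.544, 0.0619, 0.1316]
tool_rot: [3.122, -0.346, 0.002]
contact_force: [4.8, -1.2, 1.7]
opening: 0.013
```

```bash
python3 -m jog '[0.08,0.0002,0.0015,0,0,0,0, 0.08,0.0002,0.0015,0,0,0,0, 0.08,0,0.001,0,0,0,0]';python3 -m jog '[0.08,0,0.0007,0,0,0,0, 0.08,0,0,0,0,0,0]'
```

```text
t: 16.9
tool_pos: [0.5433, 0.0585, 0.1315]
tool_rot: [-3.123, 0.345, -0.001]
contact_force: [4.1, 0.4, 3.6]
opening: 0.0129
t: 17.15
tool_pos: [0.5431, 0.0578, 0.1315]
tool_rot: [3.122, -0.345, 0.001]
contact_force: [4.5, -0.2, 4.3]
opening: 0.0134
```

```bash
python3 -m jog '[0.08,0,0.0007,0,0,0,0, 0.08,0,0,0,0,0,0]'; python3 - <<'E'
from h import *
s=ctrl.get_image("side");w=ctrl.get_image("scene")
cv2.imwrite("pics/w6.png",np.hstack([cv2.resize(s["image"][190:240,290:340],(400,400),interpolation=2),cv2.resize(w["image"][180:230,290:340],(400,400),interpolation=2)]))
E
```

```text
t: 17.4
tool_pos: [0.543, 0.0572, 0.1315]
tool_rot: [3.123, -0.345, 0.001]
contact_force: [4.6, -0.6, 5.3]
opening: 0.0129
```

View pics/w6.png

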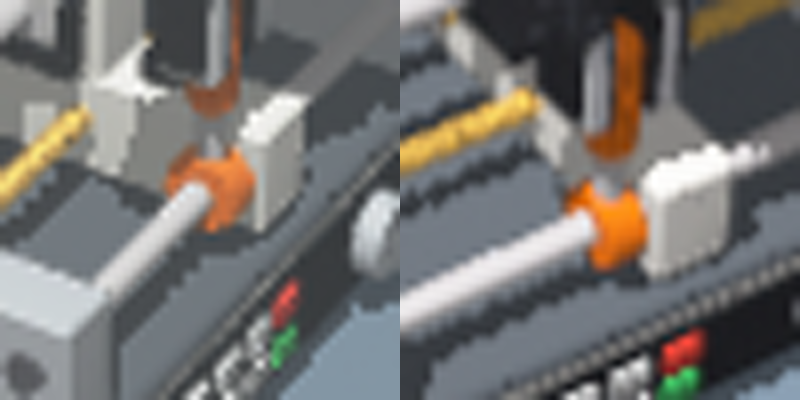

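The collar is within about a millimetre of the block (right panel, gap near (645,215)). I'll creep the rest of the way and watch the force.

```bash
for i in 1; do python3 -m jog '[0.08,0.0003,0.0006,0,0,0,0, 0.08,0,0,0,0,0,0]'; python3 -m jog '[0.08,0,0.0006,0,0,0,0, 0.08,0,0,0,0,0,0]'; done
```

```text
t: 17.75
tool_pos: [0.5429, 0.0566, 0.1315]
tool_rot: [-3.122, 0.345, 0.0]
contact_force: [4.7, -0.3, 6.0]
opening: 0.0132
t: 18.0
tool_pos: [0.5427, 0.056, 0.1315]
tool_rot: [-3.122, 0.345, 0.0]
contact_force: [3.9, 1.0, 6.0]
opening: 0.013
```

```bash
python3 -m jog '[0.08,0,0.0006,0,0,0,0, 0.08,0,0,0,0,0,0]'
```

```text
t: 18.25
tool_pos: [0.5426, 0.0555, 0.1315]
tool_rot: [-3.122, 0.345, 0.0]
contact_force: [3.7, 0.2, 4.5]
opening: 0.013
```

```bash
python3 -m jog '[0.08,0,0.0006,0,0,0,0, 0.08,0,0,0,0,0,0]'; python3 -m jog '[0.08,0,0,0,0,0,0]';python3 -m jog '[0.08,0,0,0,0,0,0]'
```

```text
t: 18.5
tool_pos: [0.5426, 0.0553, 0.1315]
tool_rot: [-3.122, 0.345, -0.0]
contact_force: [4.5, 1.9, 6.3]
opening: 0.0133
t: 18.62
tool_pos: [0.5426, 0.0553, 0.1315]
tool_rot: [-3.122, 0.345, -0.0]
contact_force: [3.4, 2.1, 5.4]
opening: 0.0129
t: 18.75
tool_pos: [0.5426, 0.0553, 0.1315]
tool_rot: [-3.122, 0.345, -0.0]
contact_force: [4.3, 1.4, 5.5]
opening: 0.013
```

```bash
python3 -m jog '[0.08,0,0.0006,0,0,0,0, 0.08,0,0,0,0,0,0]'; python3 -m jog '[0.08,0,0,0,0,0,0]'
```

```text
t: 19.0
tool_pos: [0.5426, 0.0551, 0.1315]
tool_rot: [-3.121, 0.345, -0.001]
contact_force: [4.8, 2.4, 5.1]
opening: 0.0133
t: 19.12
tool_pos: [0.5425, 0.0551, 0.1315]
tool_rot: [-3.121, 0.345, -0.001]
contact_force: [5.1, 3.0, 4.7]
opening: 0.0133
```

```bash
python3 -m jog '[0.08,0,-0.0006,0,0,0,0, 0.08,0,0,0,0,0,0, 0.2,0,0,0,0,0,0, 0.3,0,0,0,0,0,0, 0.4,0,0,0,0,0,0, 0.4,0,0,0,0,0,0]';python3 -m jog '[0.4,0,0,-0.015,0,0,0, 0.4,0,0,-0.03,0,0,0, 0.4,0,0,-0.04,0,0,0, 0.4,0,0,-0.04,0,0,0, 0.4,-0.02,0,0,0,0,0, 0.4,-0.02,0,0,0,0,0, 0.4,0,0,0,0,0,0]'
python3 - <<'E'
from h import *
o=ctrl.get_obs();s=ctrl.get_image("side");w=ctrl.get_image("scene");c=ctrl.get_image("wrist");print(o["tool_pos"])
cv2.imwrite("pics/w7.png",np.hstack([cv2.resize(s["image"][180:240,280:340],(260,260),interpolation=2),cv2.resize(w["image"][170:230,290:350],(260,260),interpolation=2),cv2.resize(c["image"][130:290,200:360],(260,260),interpolation=2)]))
E
```

```text
t: 19.88
tool_pos: [0.5419, 0.0548, 0.1306]
tool_rot: [3.122, -0.345, -0.002]
contact_force: [0.4, 0.1, 0.9]
opening: 0.0344
t: 20.75
tool_pos: [0.5032, 0.0637, 0.2576]
tool_rot: [-3.122, 0.344, -0.003]
contact_force: [-0.4, 0.4, -0.2]
opening: 0.0343
[0.5032107  0.06372879 0.25764641]
```

View pics/w7.png

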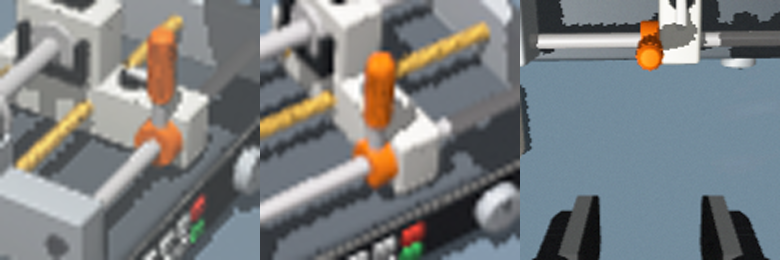

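All three crops show the collar face flush against the block, and the gripper is clear of both. Handing in.

```bash
python3 -c "
from station import ctrl
print(ctrl.finish_job())"
```

```text
the job is handed in; nothing more can be done
None
```

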